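# Put the decorating kit back into its fitted tray

## Task

The decorating kit lies scattered over the bench: put the red kidney rib, the black polishing pebble, the yellow wax stick and the little gold tin back into the wooden kit tray, each seated flat and upright in the nest cut for it. The pale green rib and the black trimming wedge belong to another set: leave them lying where they are.

Things in the scene. Friction and masses are not known exactly. Their poses are not given: they have to be found in the camera images.
- red_rib: Orange-red potter's kidney rib, D-shaped in plan, flat, 48 mm across (x) x 83 mm long (y) x 8.5 mm thick. Goes into rib_nest, long side along the pocket, either way round. Origin: centre of its underside, z up. Pinch it across the middle along x.
- stone: Black polishing pebble, smooth oval with a flat foot, 29 mm (x) x 47 mm (y) x 22 mm high, widest at half height. Goes into stone_nest, long side along the pocket. Origin: centre of its underside, z up.
- wax_stick: Yellow wax stick, square bar 10 mm (x) x 62 mm (y) x 10 mm high, 12 g. Goes into wax_nest, lengthwise along the pocket. Origin: centre of its underside, z up. (An old yellow stick by the dark vase at the far left edge of the bench, out of reach, is not meant.)
- tin: Gold-coloured little tin: square body 26 x 26 mm (sides along x and y), 20 mm high, with a round lid knob 18 mm wide on top, 28 mm over all; the lid does not come off. Goes upright into tin_nest, any quarter turn. Origin: centre of its underside, z up.
- rib_nest: One of four wooden blocks, 80 (x) x 110 mm (y), in a row along x in a dark-rimmed tray. Origin: centre of the blue felt pocket floor, 9 mm above the bench, z up, y along the pocket's length. The rim stands 6 mm above the floor. Pocket 62 (x) x 98 mm (y), corners bevelled; a finger channel 46 mm wide, as deep as the pocket, crosses it along x to both block edges.
- stone_nest: One of four wooden blocks, 80 (x) x 110 mm (y), in a row along x in a dark-rimmed tray. Origin: centre of the blue felt pocket floor, 9 mm above the bench, z up, y along the pocket's length. The rim stands 6 mm above the floor. Pocket 44 (x) x 62 mm (y) with bevelled corners, a closed rim all round: keep the fingers above it.
- wax_nest: One of four wooden blocks, 80 (x) x 110 mm (y), in a row along x in a dark-rimmed tray. Origin: centre of the blue felt pocket floor, 9 mm above the bench, z up, y along the pocket's length. The rim stands 6 mm above the floor. Pocket 24 (x) x 78 mm (y); a finger channel 46 mm wide, as deep as the pocket, crosses it along x to both block edges.
- tin_nest: One of four wooden blocks, 80 (x) x 110 mm (y), in a row along x in a dark-rimmed tray. Origin: centre of the blue felt pocket floor, 9 mm above the bench, z up, y along the pocket's length. The rim stands 6 mm above the floor. Square pocket 42 x 42 mm, a closed rim all round: keep the fingers above it. The tray's long walls stand 15 mm above the bench, its ends 22 mm.
- green_rib: Pale green kidney rib, same D shape and size as the red one (48 x 83 x 8 mm); not part of the kit, stays where it lies. Origin: centre of its underside, y along its length, z up.
- wedge: Black trimming wedge, a plain bar 16 mm (x) x 60 mm (y) x 9 mm high; not part of the kit, stays where it lies. Origin: centre of its underside, z up.
Things that resemble listed ones, but are neither listed nor needed, are in the scene too. Of the things that look like the wax_stick, the smaller one is meant.

How it is judged:
By the outcome, as a careful person would: the job done as asked, in the order asked, and still so for the second after the job is handed in, with the robot touching nothing.
It also fails if it takes over 90 s, if anything falls off the work surface, if the arm or the gripper's body presses on something with over 40 N, if the wrist force passes 120 N, or if a joint passes its speed limit or range.

## Robot

A 7-joint arm with a two-finger parallel gripper is mounted at the origin on the work surface; the furniture and walls round the work are solid. World frame = base frame: x ahead of the robot, y to its left, z up, the work surface at z = 0. Lengths are in m, angles in rad, forces in N, time in s.
With the tool pointing down it reaches from about 0.4 to 0.75 m from the base axis. Payload 19.5 kg.
Tool frame: the origin (TCP) lies midway between the tips of the shut fingers; the grasp point (between the pads) lies 19 mm behind it; z points along the fingers, y is the line along which they close (so a half turn about z gives the same grasp; the last joint's range is limited). The gripper opens to 85 mm and grips with 20 to 120 N. Pads are 22 mm wide; open, the fingers measure 114 mm over their backs; the gripper's body (76 mm by 85 mm) begins 54 mm behind the grasp point. The pads swing forward as they close: fully open they stand 13 mm farther back than shut.
Start: joints at [-1.213, 0.707, -0.028, 1.485, 0.022, 0.951, -0.075], TCP at [0.224, 0.53, 0.231] pointing down, gripper open.
Joint ranges: [-2.71, 2.71], [-0.32, 2.16], [-1.57, 1.52], [0, 2.45], [-1.46, 4.6], [0, 2.02], [-2.83, 2.83]. Speed limits (rad/s): [1.89, 1.89, 2.57, 2.57, 3.01, 3.01, 3.01].

## Interface

Orientations are given as a unit quaternion [w, x, y, z].
In Python, from rig import bot gives the robot as it stands. Calls block until the motion is done:
- bot.movep(position, orientation): joint-space move of the TCP to a pose.
- bot.move_linear(position, rot=None, rate=0.15, max_force=None): straight line of the TCP; rot=None keeps the orientation; rate is the mean speed in m/s. With max_force (N) it stops when the force on the tool has changed by that much, and returns True; else False.
- bot.movej(angles): joint-space move.
- bot.move_gripper(opening, strength=None): finger opening in m; strength is the grip in N (None keeps the last); returns when the fingers have stopped.
- bot.hold(seconds).
- bot.ik(position, orientation): joint angles nearest the present ones, or None.
- bot.read_camera(name): name is "scene" or "side" or "wrist"; returns a dict with "img" (384x512x3 uint8, blue, green, red), "camera_matrix" (3x3 intrinsics, pixels), "k1" (the pictures are not rectified: a ray, as slopes to the right and down, at radius r is drawn at 1 + k1 r^2 times it, then the intrinsics apply), "origin" and "rotation" of the camera in the world. Camera axes: x right, y down, z forward; pixel columns grow to the right and rows downward; lengths in m; the calibration is good to about 2 mm. A picture is of the moment at which its call begins. There is no depth.
A pose or a line that the arm cannot do raises bot.Unreachable and nothing moves.
- bot.sign_off(): hands the job in; it is judged then, once.
Readings, each from a call of its own:
- bot.current_time_s(): time.
- bot.current_q(): joint angles.
- bot.current_joint_velocities(): joint speeds.
- bot.current_joint_efforts(): joint torques, N m.
- bot.current_tcp_pos(): TCP position.
- bot.current_tcp_rot(): TCP orientation.
- bot.current_wrist_force(): force on the tool from outside, world axes, zero at the start.
- bot.current_moment(): the same for the moment, N m.
- bot.current_finger_gap(): finger opening in m.
- bot.current_gripper_force(): force on a finger pad.
Only numpy, scipy, OpenCV 4.12 (cv2) and the standard library are available. Lean on these libraries where they do the work, as an engineer would, in place of code of your own. Each camera call takes 0.05 s, during which the arm holds its last target. There are 200 camera calls.

## Working session

There is one attempt and no reset: what is moved stays moved. The work goes in short steps, each a Python script; the robot and the scene stay as the last script left them, time stands still between calls to the robot, and variables do not carry over. Pictures are saved under pics/ and viewed, at most 14 in all, crops included, and the job is handed in when it is done.

```bash
ls; mkdir -p pics
python3 - <<'E'
from rig import bot
import cv2
for n in ("scene","side","wrist"):
    c=bot.read_camera(n); cv2.imwrite(f"pics/{n}0.png",c["img"]); print(n,c["origin"],c["rotation"],c["camera_matrix"],c["k1"])
print(bot.current_tcp_rot(),bot.current_time_s())
E
```

```text
pics
scene [-0.05440851 -0.47905687  0.6515895 ] [-0.43103643  0.82536798 -0.31860111  0.17739396] [[429.91196908   0.         257.99315457]
 [  0.         429.91196908 192.9774642 ]
 [  0.           0.           1.        ]] -0.036654852956089896
side [0.51869642 0.9200355  0.4656693 ] [ 0.00092445 -0.00892636  0.86617526 -0.49965977] [[356.60513869   0.         257.39395902]
 [  0.         356.60513869 194.49623842]
 [  0.           0.           1.        ]] -0.007498526200153207
wrist [0.14914092 0.56219282 0.37218811] [0.1330996  0.8229092  0.54544323 0.08715858] [[282.7687265    0.         257.52861033]
 [  0.         282.7687265  192.71876809]
 [  0.           0.           1.        ]] -0.0014034210182450487
[-6.00131969e-05  1.98539011e-01  9.80092893e-01 -4.23141499e-04] 0.15
```

View pics/scene0.png

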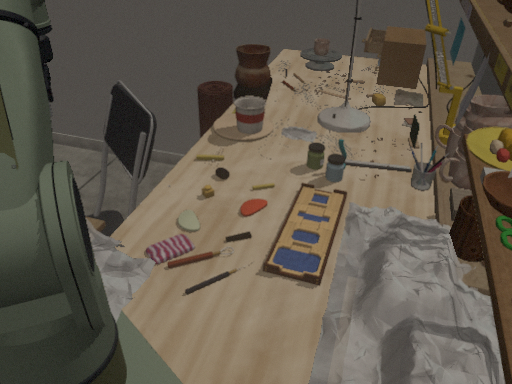

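View pics/side0.png

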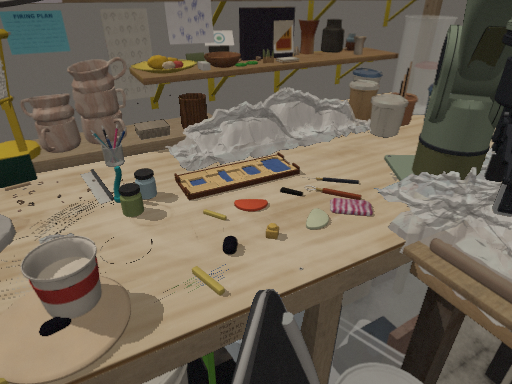

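The scene view shows the tray at (308,232), red rib (253,207), pebble (222,174), tin (208,191), green rib (188,221) and black wedge (238,237). Two yellow sticks could be the wax: (262,187) and (208,158) in scene, seen at (215,214) and (208,280) in side. The one at (262,187) looks smaller, and I'll check that metrically in a rectified top view.

```bash
cat > h.py <<'E'
from rig import bot
import numpy as np, cv2
from scipy.spatial.transform import Rotation as R
def cam(n):
    c=bot.read_camera(n); w,x,y,z=c["rotation"]; c["R"]=R.from_quat([x,y,z,w]).as_matrix(); c["dist"]=np.array([c["k1"],0,0,0.]); return c
def px2w(c,px,z=0.):
    p=cv2.undistortPoints(np.array(px,float).reshape(-1,1,2),c["camera_matrix"],c["dist"]).reshape(-1,2)
    d=np.c_[p,np.ones(len(p))]@c["R"].T; o=np.array(c["origin"]); return (o+d*((z-o[2])/d[:,2])[:,None])[:,:2]
def w2px(c,P):
    Rt=c["R"].T; return cv2.projectPoints(np.array(P,float).reshape(-1,3),cv2.Rodrigues(Rt)[0],-Rt@np.array(c["origin"]),c["camera_matrix"],c["dist"])[0].reshape(-1,2)
def top(c,x0,x1,y0,y1,s=.001,z=0.):
    """ortho view: columns = x rising, rows = y falling"""
    X,Y=np.meshgrid(np.arange(x0,x1,s),np.arange(y1,y0,-s)); m=w2px(c,np.stack([X,Y,np.full_like(X,z)],-1)).reshape(*X.shape,2).astype(np.float32)
    return cv2.remap(c["img"],m,None,cv2.INTER_CUBIC)
E
python3 - <<'E'
from h import *
c=cam("scene"); print(px2w(c,[(308,232),(253,207),(222,174),(208,191),(188,221),(238,237),(262,187),(208,158),(311,186),(347,191),(320,281),(265,268)]).round(3))
s=cam("side"); print(px2w(s,[(237,174),(251,205),(230,245),(272,232),(317,219),(291,191),(215,214),(208,280)]).round(3))
E
```

```text
[[ 0.578  0.012]
 [ 0.547  0.172]
 [ 0.587  0.349]
 [ 0.505  0.306]
 [ 0.389  0.234]
 [ 0.441  0.108]
 [ 0.627  0.225]
 [ 0.613  0.448]
 [ 0.733  0.139]
 [ 0.788  0.058]
 [ 0.477 -0.111]
 [ 0.418 -0.008]]
[[ 0.589 -0.002]
 [ 0.543  0.167]
 [ 0.582  0.328]
 [ 0.494  0.279]
 [ 0.387  0.225]
 [ 0.44   0.094]
 [ 0.628  0.211]
 [ 0.614  0.432]]
```

View pics/wrist0.png

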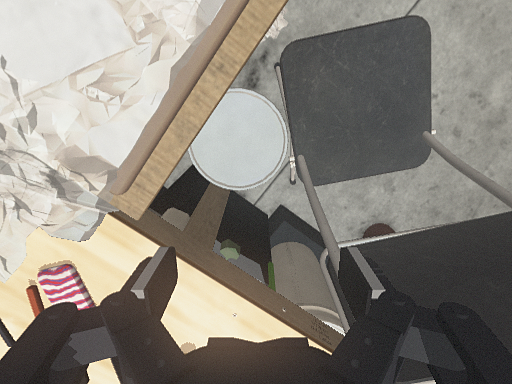

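The wrist view shows only the bench edge and the cloth at (65,285). I'll move the wrist camera over the objects and the tray.

```bash
cat >> h.py <<'E'
def q(a): return [0,float(np.cos(a/2)),float(np.sin(a/2)),0]
E
python3 - <<'E'
from h import *
for i,(p,x) in enumerate([((.54,.17,.22),(.36,.72,.14,.46)),((.56,-.06,.25),(.4,.8,-.13,.17))]):
    try: bot.movep(p,q(np.pi/2))
    except bot.Unreachable as e: print(i,e); continue
    bot.hold(.2); c=cam("wrist"); cv2.imwrite(f"pics/w{i}.png",c["img"]); cv2.imwrite(f"pics/t{i}.png",cv2.resize(top(c,*x,s=.0005,z=.012 if i else .005),None,fx=1,fy=1))
    print(bot.current_q(),c["origin"],bot.current_time_s())
    np.save(f"cam{i}.npy",c,allow_pickle=True)
E
```

```text
[-0.46199907  0.71618804  0.19630079  1.53873048 -0.16398654  0.902788
 -0.210029  ] [0.53963252 0.25266251 0.36130707] 2.25
[-0.0345184   0.67457612  0.16206427  1.50321685 -0.12236535  0.97392502
  0.16298422] [0.55990712 0.02325229 0.39115961] 3.425
```

View pics/t0.png

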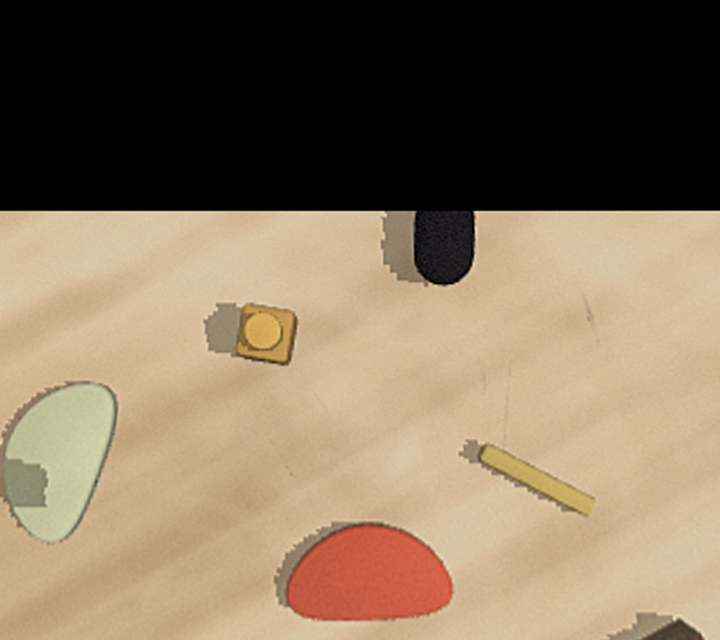

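View pics/t1.png

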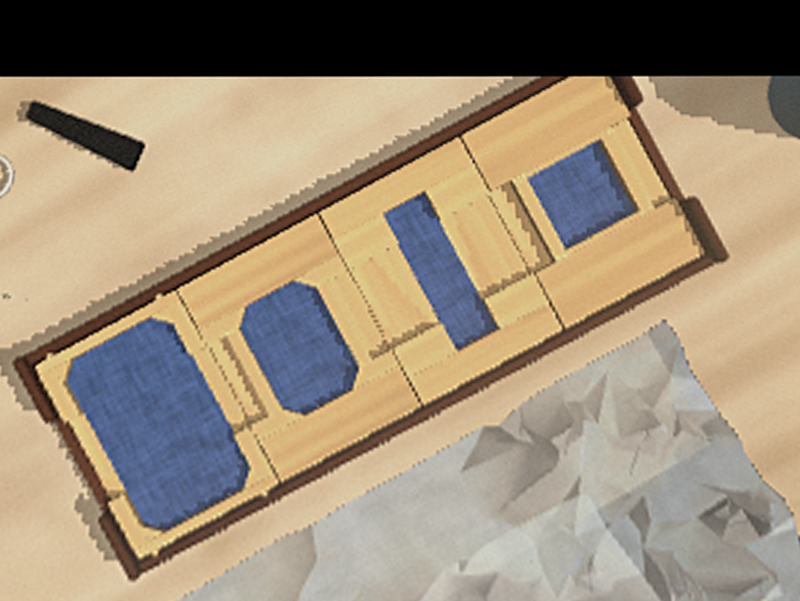

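t0 shows the small yellow stick from (482,448) to (594,508), which is 63 × 10 mm. The red rib is at (370,572), the tin at (266,333) and the pebble, cut off by the frame, at (444,245). t1 shows the tray turned about 27°, with nests in order: rib (158,424), stone (299,347), wax (441,270), tin (583,194). Next I'll take a picture with the pebble, the tin and both sticks, and fit the tray.

Run:
```python
from h import *
from scipy.optimize import minimize
bot.movep((.54,.25,.22),q(np.pi/2)); bot.hold(.2); c=cam("wrist"); np.save("cam2.npy",c,allow_pickle=True)
cv2.imwrite("pics/t2.png",top(c,.42,.72,.18,.48,s=.0005,z=.005))
print(bot.current_time_s())
# tray fit
c=np.load("cam1.npy",allow_pickle=True).item()
h=cv2.cvtColor(c["img"],cv2.COLOR_BGR2HSV); m=cv2.inRange(h,(100,90,50),(125,255,255))
m=cv2.morphologyEx(m,cv2.MORPH_OPEN,np.ones((3,3),np.uint8))
n,l,st,_=cv2.connectedComponentsWithStats(m); 
for i in range(1,n):
    if st[i,4]<200: m[l==i]=0
K=4; M=cv2.resize(m,None,fx=K,fy=K,interpolation=cv2.INTER_LINEAR)>127
print(n,st[1:,4])
def poly(w,L,b): return np.array([(w/2-b,L/2),(-w/2+b,L/2),(-w/2,L/2-b),(-w/2,-L/2+b),(-w/2+b,-L/2),(w/2-b,-L/2),(w/2,-L/2+b),(w/2,L/2-b)])
P=[poly(.062,.098,.012),poly(.044,.062,.012),poly(.024,.078,0),poly(.042,.042,0)]
def render(v):
    x,y,t,s=v; C,S=np.cos(t),np.sin(t); A=np.zeros(M.shape,np.uint8)
    for k,p in enumerate(P):
        o=p+[(k-1.5)*s,0]; w=np.c_[x+C*o[:,0]-S*o[:,1],y+S*o[:,0]+C*o[:,1]]; r=[]
        for z in (.009,.015):
            a=np.zeros(M.shape,np.uint8); cv2.fillPoly(a,[np.round((w2px(c,np.c_[w,np.full(8,z)])*K+K/2-.5)*16).astype(np.int32)],1,shift=4); r.append(a)
        A|=r[0]&r[1]
    return A>0
f=lambda v:1-(render(v)&M).sum()/(render(v)|M).sum()
v0=np.array([.587,.0155,.495,.08]); r=minimize(f,v0,method="Nelder-Mead",options=dict(initial_simplex=[v0]+[v0+d for d in np.diag([.006,.006,.03,.003])],maxiter=200,xatol=1e-5,fatol=1e-5))
print(r.x,r.fun)
x,y,t,s=r.x
for k in range(4): print(x+(k-1.5)*s*np.cos(t),y+(k-1.5)*s*np.sin(t))
# flat objects
def rect(cn,lo,hi,z,box):
    c=np.load(cn,allow_pickle=True).item(); a,b,d,e=box; s=.0005
    T=top(c,*box,s=s,z=z); mk=cv2.inRange(cv2.cvtColor(T,cv2.COLOR_BGR2HSV),lo,hi)
    k=max(cv2.findContours(mk,cv2.RETR_EXTERNAL,cv2.CHAIN_APPROX_NONE)[0],key=cv2.contourArea)
    p=k.reshape(-1,2)*s*[1,-1]+[a,e]; (ce,wh,an)=cv2.minAreaRect(p.astype(np.float32)); bp=cv2.boxPoints((ce,wh,an))
    i=bp[1]-bp[0]; j=bp[2]-bp[1]; L=i if np.hypot(*i)>np.hypot(*j) else j
    print(cn,np.round(ce,4),np.round(wh,4),"long axis deg",np.degrees(np.arctan2(L[1],L[0])).round(1))
Y=((18,90,60),(32,255,255)); B=((0,0,0),(180,255,50))
for cn in ("cam0.npy","cam2.npy"):
    rect(cn,(0,150,80),(10,255,255),.0085,(.48,.61,.14,.21)); rect(cn,*Y,.01,(.58,.68,.18,.26)); rect(cn,(15,120,60),(32,255,255),.02,(.45,.53,.26,.33))
rect("cam2.npy",*B,.011,(.54,.62,.28,.38)); rect("cam2.npy",*Y,.01,(.55,.70,.38,.47))
```

```text
4.8667
8 [ 616  798   34    9 1315   37 2978]
[0.58348655 0.01700141 0.49710867 0.07999363] 0.2067815940693951
0.4780191456089533 -0.040220364916842145
0.5483307486984051 -0.002072512327576194
0.6186423517878569 0.03607534026168976
0.6889539548773087 0.07422319285095572
cam0.npy [0.5445 0.1748] [0.0465 0.081 ] long axis deg 0.0
cam0.npy [0.6268 0.2208] [0.0101 0.0624] long axis deg -27.6
cam0.npy [0.4952 0.2913] [0.0256 0.0268] long axis deg -10.0
cam2.npy [0.5445 0.1755] [0.047 0.081] long axis deg 0.0
cam2.npy [0.6266 0.2219] [0.0106 0.0631] long axis deg -27.8
cam2.npy [0.495 0.293] [0.026  0.0261] long axis deg -10.0
cam2.npy [0.581  0.3403] [0.0445 0.029 ] long axis deg 90.0
cam2.npy [0.6288 0.4229] [0.0161 0.039 ] long axis deg -43.9
```

View pics/t2.png

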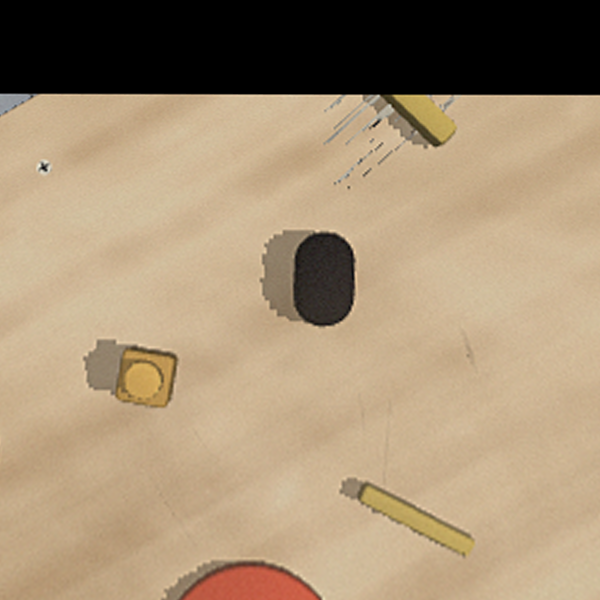

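The stick at (420,515) is 62 × 10 mm. The one at (420,118) is 16 mm wide, so the first is the wax meant. The pebble is at (324,279) with its long axis along y, and the tin at (147,378). The tray fit is a bit loose (overlap 0.79), so I'll redo it with a better mask and check it with an overlay.

Run:
```python
from h import *
from scipy.optimize import minimize
c=np.load("cam1.npy",allow_pickle=True).item(); s=.0005; x0,y1=.4,.17
T=top(c,.4,.8,-.13,.17,s=s,z=.009); b,g,r=cv2.split(T.astype(int)); m=((b>r*1.1)&(b-r>12)).astype(np.uint8)*255
m=cv2.morphologyEx(m,cv2.MORPH_OPEN,np.ones((9,9),np.uint8)); 
n,l,st,ce=cv2.connectedComponentsWithStats(m)
for i in range(1,n):
    if not(3000<st[i,4]<40000) : m[l==i]=0
    else: print(st[i,4]*s*s*1e6,(ce[i]*s*[1,-1]+[x0,y1]).round(4))
M=m>0
def poly(w,L,b): return np.array([(w/2-b,L/2),(-w/2+b,L/2),(-w/2,L/2-b),(-w/2,-L/2+b),(-w/2+b,-L/2),(w/2-b,-L/2),(w/2,-L/2+b),(w/2,L/2-b)])
P=[poly(.062,.098,.012),poly(.044,.062,.012),poly(.024,.078,0),poly(.042,.042,0)]
o=np.array(c["origin"])
def polys(v):
    x,y,t,sp=v; C,S=np.cos(t),np.sin(t)
    for k,p in enumerate(P):
        q_=p+[(k-1.5)*sp,0]; w=np.c_[x+C*q_[:,0]-S*q_[:,1],y+S*q_[:,0]+C*q_[:,1]]
        up=o[:2]+(w-o[:2])*(o[2]-.009)/(o[2]-.015)   # rim edge cast on the floor plane
        yield [np.round(((u-[x0,y1])/s*[1,-1])*16).astype(np.int32) for u in (w,up)]
def render(v):
    A=np.zeros(M.shape,np.uint8)
    for a,b in polys(v):
        i=np.zeros_like(A);j=np.zeros_like(A);cv2.fillPoly(i,[a],1,shift=4);cv2.fillPoly(j,[b],1,shift=4);A|=i&j
    return A>0
f=lambda v:1-(render(v)&M).sum()/(render(v)|M).sum()
v0=np.array([.585,.0165,.497,.08]); R_=minimize(f,v0,method="Nelder-Mead",options=dict(initial_simplex=[v0]+[v0+d for d in np.diag([.006,.006,.03,.003])],xatol=1e-5,fatol=1e-5)); v=R_.x
print(v,R_.fun); np.save("tray.npy",v)
for k in range(4): print(v[:2]+(k-1.5)*v[3]*np.array([np.cos(v[2]),np.sin(v[2])]))
for a,b in polys(v): cv2.polylines(T,[a],True,(0,0,255),1,shift=4); cv2.polylines(T,[b],True,(0,255,255),1,shift=4)
cv2.imwrite("pics/fit.png",T)
```

```text
1567.0 [0.6914 0.0731]
1760.0 [0.6199 0.0348]
2505.0 [ 0.5492 -0.0038]
5777.5 [ 0.4784 -0.0421]
[0.58456718 0.0156953  0.49631674 0.08002103] 0.04978336943842698
[ 0.47901835 -0.04146251]
[ 0.54938424 -0.0033573 ]
[0.61975013 0.03474791]
[0.69011602 0.07285312]
```

View pics/fit.png

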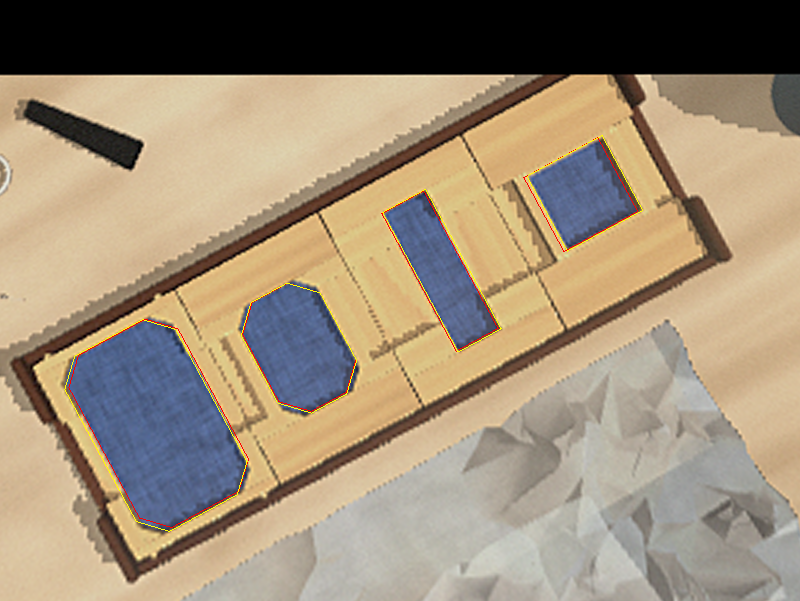

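The overlay matches all four pockets to about 1 mm: rib (158,424), stone (299,347), wax (441,270), tin (583,194). I'll start with the rib.

```bash
cat >> h.py <<'E'
D=np.radians; TH=0.4963; PA=np.pi/2+TH
def pick(x,y,adeg,z,opening,grip,hop=.13):
    bot.move_gripper(opening,grip); bot.movep((x,y,hop),q(D(adeg))); bot.move_linear((x,y,z+.03),rate=.2)
    print("hit",bot.move_linear((x,y,z),rate=.06,max_force=15),bot.current_tcp_pos().round(4))
    bot.move_gripper(0,grip); print("gap",bot.current_finger_gap())
    bot.move_linear((x,y,hop),rate=.15); print("gap up",bot.current_finger_gap(),bot.current_gripper_force(),bot.current_time_s())
def place(k,z,opening,hop=.13):
    v=np.load("tray.npy"); x,y=v[:2]+(k-1.5)*v[3]*np.array([np.cos(v[2]),np.sin(v[2])])
    bot.movep((x,y,hop),q(PA)); bot.move_linear((x,y,z+.03),rate=.2)
    print("gap",bot.current_finger_gap(),"hit",bot.move_linear((x,y,z),rate=.05,max_force=10),bot.current_tcp_pos().round(4))
    bot.move_gripper(opening); bot.move_linear((x,y,hop),rate=.15); print(bot.current_time_s())
def snap(n,f): cv2.imwrite(f"pics/{f}.png",cam(n)["img"])
E
python3 - <<'E'
from h import *
pick(.5445,.1752,180,0.0,.064,40); snap("wrist","rib_held")
print(bot.current_q().round(2))
E
```

```text
hit False [ 0.5445  0.1752 -0.    ]
gap 0.045107494605668964
gap up 0.04495875035911713 40.82132734358311 9.0833
[-0.24  0.84 -0.25  1.61  0.28  0.72  0.95]
```

View pics/rib_held.png

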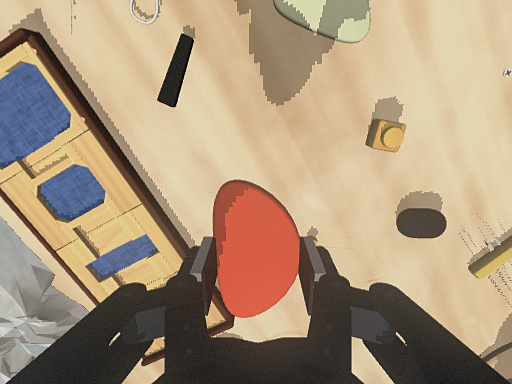

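The wrist view shows the rib held at (258,249) between pads at (205,265) and (312,265). The gap of 45 mm is less than 48, so I'll measure how it sits in the hand.

Run:
```python
from h import *
c=cam("wrist"); p=bot.current_tcp_pos(); print(p, w2px(c,[p]), w2px(c,[p+[-.03,0,0],p+[0,.02,0]]))
T=top(c,.44,.64,.08,.28,s=.0005,z=p[2]+.0085); mk=cv2.inRange(cv2.cvtColor(T,cv2.COLOR_BGR2HSV),(0,150,60),(10,255,255))
k=max(cv2.findContours(mk,cv2.RETR_EXTERNAL,cv2.CHAIN_APPROX_NONE)[0],key=cv2.contourArea).reshape(-1,2)*.0005*[1,-1]+[.44,.28]
print(cv2.minAreaRect(k.astype(np.float32)),k.min(0),k.max(0))
```

```text
[0.54414551 0.17506514 0.12917472] [[255.70594086 250.43352301]] [[255.56285793 200.39870364]
 [291.1442579  250.43158827]]
((0.5419999957084656, 0.17550000548362732), (0.04500000178813934, 0.08099997043609619), 90.0) [0.5015 0.153 ] [0.5825 0.198 ]
```

The rib is centred and square in the grip. I'll place it and then pick the stone.

Run:
```python
from h import *
place(0,.0125,.053)
snap("wrist","rib_placed")
pick(.581,.3403,90,.008,.05,40)
```

```text
gap 0.04514970810877504 hit False [ 0.479  -0.0415  0.0126]
12.6083
hit False [0.5811 0.3403 0.0081]
gap 0.02679886984367446
gap up 0.02685555462936012 39.21626200724859 16.9
```

View pics/rib_placed.png

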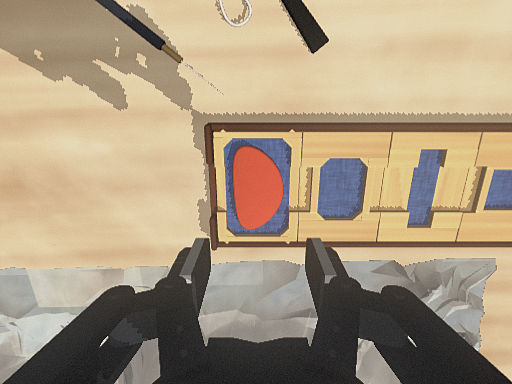

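The rib lies flat in its nest at (258,187), clear of the rim. The stone is held with a steady gap, so I'll place it and pick the wax.

Run:
```python
from h import *
place(1,.0175,.042)
snap("wrist","stone_placed")
pick(.6265,.2213,152.3,.002,.03,25)
```

```text
gap 0.02696645764585915 hit True [ 0.549  -0.0034  0.0175]
20.5667
hit False [0.6266 0.2213 0.002 ]
gap 0.009069981056463958
gap up 0.009311459515764883 26.173783242702484 24.4333
```

View pics/stone_placed.png

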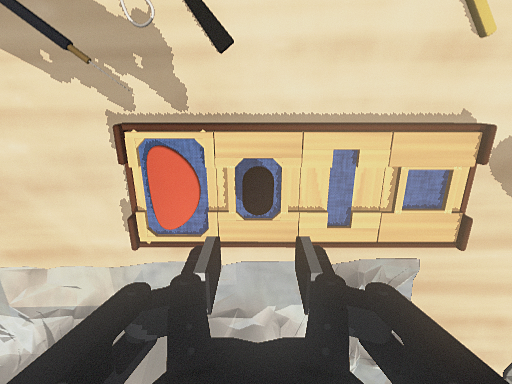

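The stone is centred in its nest at (258,191), and the wax is held. I'll place the wax, then do the tin.

Run:
```python
from h import *
place(2,.0115,.03)
pick(.494,.292,80,.009,.045,40)
place(3,.0183,.040)
bot.move_linear((.64,-.02,.25),rate=.2); c=cam("wrist"); cv2.imwrite("pics/final.png",c["img"])
print(bot.current_time_s())
snap("scene","final_scene")
```

```text
gap 0.009273378207535371 hit True [0.6194 0.0347 0.011 ]
27.675
hit False [0.494 0.292 0.009]
gap 0.024810926498428445
gap up 0.024729444623194603 39.331912994384766 31.6
gap 0.024866938731422105 hit True [0.6897 0.0728 0.0185]
35.0667
36.0667
```

View pics/final.png

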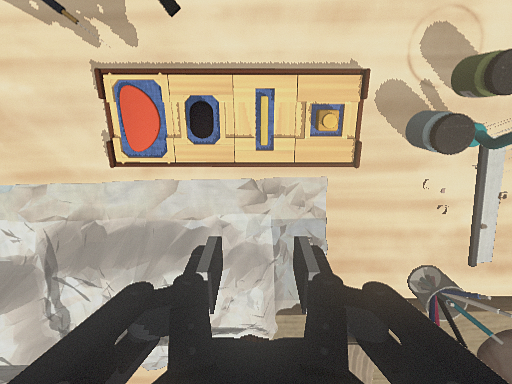

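All four pieces are in their nests: rib (140,117), stone (202,119), wax (264,119), tin (327,120). One enlarged crop will check they are seated.

Run:
```python
import cv2
cv2.imwrite("pics/crop.png",cv2.resize(cv2.imread("pics/final.png")[60:175,90:375],None,fx=2.8,fy=2.8,interpolation=cv2.INTER_CUBIC))
```

```text
(no output)
```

View pics/crop.png

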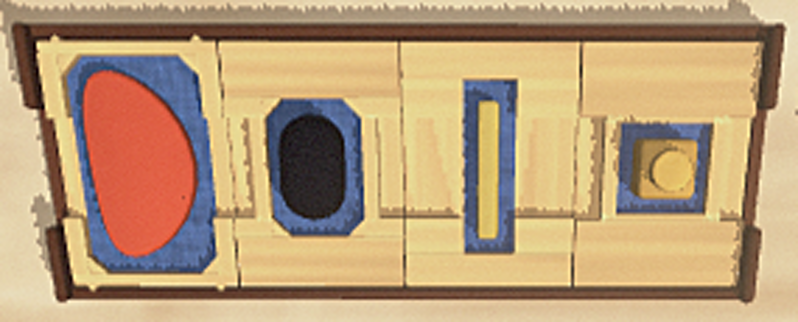

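The crop shows felt all round each piece, so all four lie flat inside their pockets. I'll hand in the job.

```bash
python3 -c "
from rig import bot
print(bot.sign_off())"
```

```text
the job is handed in; nothing more can be done
None
```

The red rib, pebble, wax stick and tin are each seated flat in their nests, placed in the order asked, and the job was handed in at about 36 s; the green rib and wedge were never touched.

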